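# Wedge the stub post tight in its socket

### The arm

A 6-joint arm with a two-finger parallel gripper is mounted at the origin on the work surface. World frame = base frame: x ahead of the robot, y to its left, z up, the work surface at z = 0. Lengths are in m, angles in rad, forces in N, time in s.
With the tool pointing down it reaches from about 0.3 to 0.875 m from the base axis. Payload 6.4 kg.
Tool frame: the origin (TCP) lies at the very end of the fingers, on their centre line; the grasp point (between the pads) lies 19 mm behind it; z points along the fingers, y is the line along which they close (so a half turn about z gives the same grasp; the last joint's range is limited). The gripper opens to 85 mm and grips with 20 to 120 N. Pads are 22 mm wide; open, the fingers measure 114 mm over their backs; the gripper's body (76 mm by 85 mm) begins 54 mm behind the grasp point. The pads swing forward as they close: fully open they stand 13 mm farther back than shut.
Start: joints at [1.119, 0.181, 1.607, -0, 1.354, -0.206], TCP at [0.14, 0.558, 0.231] pointing down, gripper open.
Joint ranges: [-2.99, 2.99], [-0.89, 2.07], [0.3, 2.58], [-1.14, 4.28], [0, 2.63], [-3.12, 3.12]. Speed limits (rad/s): [2.57, 2.57, 3.01, 3.14, 3.14, 3.14].

### API

Orientations are given as a unit quaternion [w, x, y, z].
In Python, from bench import ctrl, camera, calibration, order, outline_of gives the robot as it stands.
- The arm moves only by the tool move_arm, never from a script. Its argument "series" is a list that holds one entry, the list of rows, each a list of 5 numbers: the opening, from 0 (shut) to 1 (fully open), then the shift along the tool's x, y, z in mm, then the turn about the tool's z in rad. A call has exactly 10 rows; each row is the pose to reach, as a shift and turn from the pose commanded when the call began, along the tool's axes at that moment; what a row does not reach only later rows make up. A row lasts 1/12 s, in which the tool goes at most 41.7 mm and 7.16 degrees, less where a joint would pass 70% of its speed; a pose out of reach is approached as far as the arm can. A call with a gripper value outside its range is refused whole. The fingers move at their own pace and stop on an object; the grip force is fixed at half the most. Time passes only in rows, so rows that repeat a pose let the fingers close, or fill a call up. It gives the time, the measured TCP pose, the force, the opening and the grip force at its end, in the units of the state.
- ctrl.get_obs(): the state, without advancing time (a new reading comes with each control period).
- camera(name): name is "scene" or "side" or "wrist"; returns (picture, depth): 400x640x3 uint8, blue, green, red; 400x640 float32, m along the optical axis (not along the pixel's ray), 0 where there is no reading.
- calibration(name): a dict with "intrinsics" (3x3 intrinsics, pixels), "rvec" (rotation vector, rad) and "tvec" (3), from world to camera coordinates, as OpenCV has them. Camera axes: x right, y down, z forward; pixel columns grow to the right and rows downward; lengths in m; the calibration is good to about 2 mm. A picture is of the moment at which its call begins: read the wrist's pose just before it. calibration takes no time and is no camera call; for the wrist camera it gives the pose at the moment of the call.
- order.hand_in(): hands the job in; it is judged then, once.
Trained networks look in the newest picture that a camera, given by its name, has taken for a name from the list of things; names that differ only in an ending like _2 or _b are one class to them, and where a whole thing is asked for, a point or a joint stands for the part that bears it (a point fixed in the world has none). Each returns a list of dicts, best first, with "conf" (0 to 1); they miss things now and then, are a little off and sometimes report something else, mostly with a low value. They report only what shows in the picture. A call takes as long as a camera call. They do not tell look-alikes from the thing itself.
- outline_of(target, camera): "region" (400x640 bool, what is visible of it) and "bbox" ([centre column, centre row, width, height] in pixels, round what is visible of it).
The state is a dict: "time_s": time; "q": joint angles; "dq": joint speeds; "joint_efforts": joint torques, N m; "eef_pos": TCP position; "eef_rot": TCP orientation; "wrist_force": force on the tool from outside, world axes, zero at the start; "torque": the same for the moment, N m; "opening": opening from 0.0 (shut) to 1.0 (fully open); "grasp_force": force on a finger pad.
Only numpy, scipy, OpenCV 4.12 (cv2) and the standard library are available. Lean on these libraries where they do the work, as an engineer would, in place of code of your own. Each camera call takes 0.05 s, during which the arm holds its last target. There are 200 camera calls.

### The job

The stub post is loose in the socket of its stand. Take the tapered wedge out of the rack, set it thin end down in the gap beside the post with its flat face to the post, and press or tap it down until it is tight and has driven the post hard against the opposite socket wall; leave it standing there.

Things in the scene. Friction and masses are not known exactly. Their poses are not given: they have to be found in the camera images.
- wedge_head (a point): Head centre of an aluminium wedge, 112 mm long, 24 mm wide along x (parallel sides, to grip). Along y it is 6 mm thick at the thin end below and grows 0.35 mm per mm, on +y only, to 37 mm; the -y face is flat, and at the start looks to the robot's right within 20 deg. Head: top 24 mm, 24 x 37 mm. This point: 100 mm above the thin end, 12 mm below the top, 18.5 mm from the flat face. z up. 0.18 kg.
- rack: Fixed steel block 60 x 190 x 45 mm high, origin under its centre, with three pockets 40 mm deep at y = -60, 0 and 60 mm. The wedge stands thin end down in one of them, leaning up to 3 deg, its axes along the rack's; the others hold a flat bar of even thickness and a round pin, aluminium too and as long, not wanted.
- gap (a point): Mouth of the gap in the fixed stand, 95 mm up, level with the rim of its steel socket (walls 6 mm). Post on its -y side, socket wall on +y (robot's left within 20 deg), each 12 mm off; 56 mm long along x, 85 mm deep, z up. Flat face on the post, the wedge slides freely to 51-54 mm deep, there meets the wall's rim; about 15 N presses it on to 69 mm, tight: head centre 31 mm above this point.
- post (a joint): Sideways shift of the stub post, a dark rectangular tube (50 x 40 mm along the gap's x, y) whose top is 25 mm above the socket rim: 0 to 0.001 m at the start, growing as the wedge drives it towards the gap's -y, 0.006 m when hard against the opposite wall. The gap widens by this shift. It moves stiffly (about 5 N, more if hurried) and stays where it is left.
Mind the look-alikes: they are no part of the job. Leave any black look-alike of the part that bears wedge_head alone. Of the things that look like the part that bears gap, the smaller one is meant.

How it is judged:
By the outcome, as a careful person would: the job done as asked, in the order asked, and still so for the second after the job is handed in, with the robot touching nothing.
It also fails if it takes over 50 s, if anything falls off the work surface, if the arm or the gripper's body presses on something with over 40 N, if the wrist force passes 120 N, or if a joint passes its speed limit or range.

## Working session

There is one attempt and no reset: what is moved stays moved. The work goes in short steps, Python scripts to look and compute and a tool call to move; the robot and the scene stay as the last step left them, time stands still between calls to the robot, and variables do not carry over. Pictures are saved under pics/ and viewed, at most 10 in all, crops included, and the job is handed in when it is done.

Besides the shell and the picture viewer there is one more tool, called after ">>>" as name([rows], argument=value, ...), one row to a line, values as JSON. move_arm: Moves the arm, as the interface text tells. Its arguments: {"type":"object","properties":{"series":{"type":"array","items":{"type":"array","items":{"type":"array","items":{"type":"number"}}}}},"required":["series"]}

```bash
mkdir -p pics; ls
cat > h.py <<'E'
import numpy as np, cv2
from bench import ctrl, camera, calibration, order, outline_of
def cloud(name, depth):
    c=calibration(name); K=np.array(c["intrinsics"]); R=cv2.Rodrigues(np.array(c["rvec"],float))[0]; t=np.array(c["tvec"],float).ravel()
    v,u=np.mgrid[:400,:640]; z=depth
    P=np.stack([(u-K[0,2])/K[0,0]*z,(v-K[1,2])/K[1,1]*z,z],-1)
    return (P-t)@R
E
python3 - <<'E'
from h import *
s=ctrl.get_obs(); print({k:np.round(v,3) for k,v in s.items()})
for n in ["scene","side"]:
    p,d=camera(n); W=cloud(n,d); np.savez(f"/tmp/{n}.npz",p=p,W=W,d=d)
    cv2.imwrite(f"pics/{n}0.png",p)
    for t in ["wedge_head","rack","gap","post"]:
        try:
            for o in outline_of(t,n):
                r=o["region"]&(d>0); w=W[r]
                print(n,t,round(o["conf"],2),np.round(o["bbox"]),r.sum(),np.round(np.percentile(w,[2,50,98],axis=0),3).tolist() if r.sum() else "")
        except Exception as e: print(n,t,e)
E
```

```text
pics
{'time_s': np.float64(0.0), 'q': array([ 1.119,  0.182,  1.608,  0.   ,  1.354, -0.206]), 'dq': array([-0.   ,  0.   , -0.   , -0.   , -0.001,  0.001]), 'joint_efforts': array([-1.0000e-03, -4.4487e+01, -3.5134e+01, -0.0000e+00,  9.0000e-03,
        0.0000e+00]), 'eef_pos': array([0.14 , 0.557, 0.23 ]), 'eef_rot': array([-0.   ,  0.123,  0.992, -0.001]), 'wrist_force': array([ 0.083, -0.057,  0.321]), 'torque': array([ 0.005,  0.014, -0.009]), 'grasp_force': np.float64(0.0), 'opening': np.float64(0.998)}
scene wedge_head 0.83 [442. 263.  50.  33.] 821 [[0.404, 0.184, -0.002], [0.447, 0.233, 0.021], [0.465, 0.291, 0.025]]
scene wedge_head 0.62 [350. 233.  44.  20.] 614 [[0.47, -0.044, -0.0], [0.509, 0.013, 0.022], [0.533, 0.055, 0.026]]
scene wedge_head 0.61 [418. 287.  24.  36.] 593 [[0.583, 0.24, 0.045], [0.604, 0.257, 0.1], [0.607, 0.277, 0.118]]
scene rack 0.89 [389. 290.  90.  75.] 2628 [[0.567, 0.095, 0.001], [0.619, 0.202, 0.043], [0.626, 0.282, 0.047]]
scene gap 0.78 [256. 142.  87.  75.] 3483 [[0.341, -0.514, 0.005], [0.459, -0.418, 0.072], [0.518, -0.348, 0.171]]
scene 
[... 558 characters left out ...]
3, 0.119]]
side wedge_head 0.55 [248. 158.  28.  31.] 343 [[0.428, 0.181, 0.003], [0.441, 0.206, 0.023], [0.463, 0.285, 0.027]]
side wedge_head 0.3 [350. 254.  77.  80.] 3858 [[0.472, -0.274, 0.003], [0.514, -0.231, 0.032], [0.584, -0.134, 0.12]]
side rack 0.71 [305. 154.  45.  46.] 1054 [[0.563, 0.091, 0.001], [0.576, 0.128, 0.039], [0.624, 0.266, 0.047]]
side gap 0.79 [358. 350. 158. 100.] 9556 [[0.329, -0.508, 0.013], [0.405, -0.451, 0.117], [0.512, -0.359, 0.172]]
side gap 0.67 [350. 257.  75.  80.] 3699 [[0.472, -0.274, 0.006], [0.514, -0.234, 0.033], [0.581, -0.137, 0.12]]
side post 0.81 [365. 346.  61.  72.] 2829 [[0.386, -0.488, 0.116], [0.425, -0.455, 0.149], [0.461, -0.425, 0.173]]
```

```bash
sleep 1; ls -la pics
```

```text
total 704
drwxr-xr-x 2 agent agent   4096 Dec  2 20:02 .
drwxr-xr-x 3 agent agent   4096 Dec  2 20:02 ..
-rw-r--r-- 1 agent agent 307236 Dec  2 20:02 scene0.png
-rw-r--r-- 1 agent agent 399483 Dec  2 20:02 side0.png
```

View pics/scene0.png

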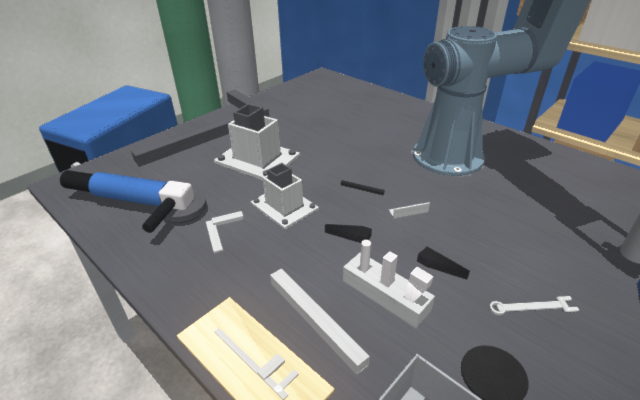

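View pics/side0.png

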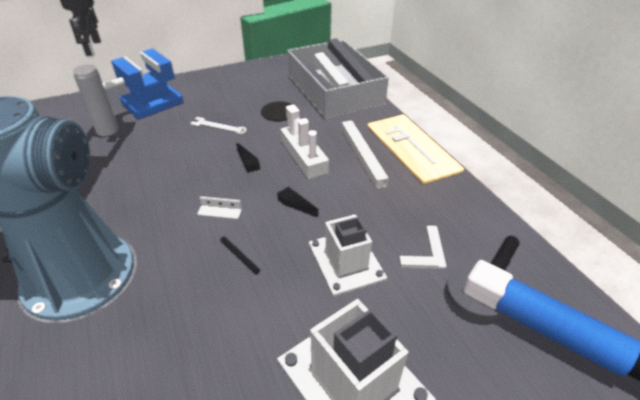

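Run:
```python
from h import *
for n in ["scene","side"]:
    z=np.load(f"/tmp/{n}.npz"); W=z["W"].reshape(-1,3)
    # rack objects tops: clusters z>0.05
    for nm,(x0,x1,y0,y1,z0,z1) in {"racktop":(.54,.66,.05,.32,.040,.05),"hi":(.54,.66,.05,.32,.105,.125),"mid":(.54,.66,.05,.32,.055,.105),"rim":(.46,.61,-.29,-.11,.088,.1),"posttop":(.46,.61,-.29,-.11,.113,.126)}.items():
        m=((W>[x0,y0,z0])&(W<[x1,y1,z1])).all(1); P=W[m]
        if len(P)<5: continue
        r=cv2.minAreaRect((P[:,:2]*1000).astype(np.float32))
        print(n,nm,len(P),"rect",np.round(r[0],1),np.round(r[1],1),round(r[2],1),"z",np.round(np.percentile(P[:,2],[5,50,95]),4))
        if nm in("hi","mid"):
            h=np.histogram(P[:,1],bins=np.arange(.05,.33,.01)); print(dict(zip(np.round(h[1][:-1],2).tolist(),h[0].tolist())))
```

```text
scene racktop 1575 rect [595.2 186. ] [ 63.3 192. ] 1.3 z [0.0416 0.0444 0.0467]
scene hi 499 rect [594.9 197.9] [ 28.6 160.4] 0.2 z [0.1065 0.1153 0.1178]
{0.05: 0, 0.06: 0, 0.07: 0, 0.08: 0, 0.09: 0, 0.1: 0, 0.11: 8, 0.12: 42, 0.13: 38, 0.14: 0, 0.15: 0, 0.16: 0, 0.17: 16, 0.18: 62, 0.19: 64, 0.2: 0, 0.21: 0, 0.22: 0, 0.23: 0, 0.24: 63, 0.25: 73, 0.26: 69, 0.27: 64, 0.28: 0, 0.29: 0, 0.3: 0, 0.31: 0, 0.32: 0}
scene mid 686 rect [594.9 197.4] [ 26.5 159.8] 0.0 z [0.0582 0.0821 0.103 ]
{0.05: 0, 0.06: 0, 0.07: 0, 0.08: 0, 0.09: 0, 0.1: 0, 0.11: 4, 0.12: 51, 0.13: 101, 0.14: 0, 0.15: 0, 0.16: 0, 0.17: 25, 0.18: 72, 0.19: 140, 0.2: 0, 0.21: 0, 0.22: 0, 0.23: 8, 0.24: 80, 0.25: 85, 0.26: 71, 0.27: 49, 0.28: 0, 0.29: 0, 0.3: 0, 0.31: 0, 0.32: 0}
scene rim 283 rect [ 532.9 -199.1] [84.3 69.8] 85.0 z [0.0887 0.0937 0.0984]
scene posttop 152 rect [ 531.3 -209.4] [44.5 53.3] 83.7 z [0.1135 0.118  0.1214]
side racktop 593 rect [594.7 187.4] [ 62.7 194.9] 1.0 z [0.0422 0.0452 0.0479]
side hi 239 rect [593.7 197.8] [ 25.9 164.4] 0.9 z [0.106  0.1153 0.1187]
{0.05: 0, 0.06: 0, 0.07: 0, 0.08: 0, 0.09: 0, 0.1: 0, 0.11: 16, 0.12: 35, 0.13: 6, 0.14: 0, 0.15: 0, 0.16: 0, 0.17: 38, 0.18: 25, 0.19: 16, 0.2: 0, 0.21: 0, 0.22: 0, 0.23: 6, 0.24: 42, 0.25: 22, 0.26: 18, 0.27: 15, 0.28: 0, 0.29: 0, 0.3: 0, 0.31: 0, 0.32: 0}
side mid 461 rect [593.8 195.3] [ 25.8 158.8] 1.1 z [0.0574 0.0821 0.1025]
{0.05: 0, 0.06: 0, 0.07: 0, 0.08: 0, 0.09: 0, 0.1: 0, 0.11: 59, 0.12: 68, 0.13: 0, 0.14: 0, 0.15: 0, 0.16: 0, 0.17: 118, 0.18: 33, 0.19: 15, 0.2: 0, 0.21: 0, 0.22: 0, 0.23: 49, 0.24: 73, 0.25: 22, 0.26: 17, 0.27: 7, 0.28: 0, 0.29: 0, 0.3: 0, 0.31: 0, 0.32: 0}
side rim 585 rect [ 531.2 -199.5] [85.2 68.8] 86.2 z [0.089  0.0947 0.0983]
side posttop 259 rect [ 531.1 -208.5] [44.8 51.5] 84.8 z [0.1139 0.1191 0.1217]
```

The scene picture shows the bright wedge with its wide head in the rack's +y pocket, at about pixel (419,283). The bar is at (389,270) and the pin at (366,256). The smaller stand, which is the one meant, is at about (284,190), with its gap on the side towards the rack. The side picture agrees: rack near (304,145), small stand near (350,250). The black wedges at (348,232) and (443,263) are decoys.

From the point clouds, the wedge head is at about (0.595, 0.258), 117 mm high. The socket centre is at about (0.532, -0.199), yaw about -5°.

>>> move_arm([
  [[1, -40, -14, -20, 0.12], [1, -80, -28, -20, 0.24], [1, -120, -42, -20, 0.36], [1, -160, -56, -20, 0.48], [1, -200, -70, -20, 0.6], [1, -240, -84, -20, 0.72], [1, -280, -98, -20, 0.84], [1, -320, -112, -20, 0.96], [1, -360, -126, -20, 1.08], [1, -390, -137, -20, 1.2]],
])

```text
time_s: 1.33
eef_pos: [0.4858, 0.329, 0.2515]
eef_rot: [0.0, 0.664, 0.748, 0.0]
wrist_force: [0.3, 2.1, 0.4]
opening: 1.004
grasp_force: 0.0
```

```bash
cat >> h.py <<'E'
from scipy.spatial.transform import Rotation as Ro
def tool():
    s=ctrl.get_obs(); q=s["eef_rot"]; R=Ro.from_quat([q[1],q[2],q[3],q[0]]).as_matrix()
    return s,np.array(s["eef_pos"]),R
def to(x,y,z,yaw_deg):
    "shift mm in tool axes and turn so tool y points at world yaw_deg (mod 180)"
    s,p,R=tool(); d=R.T@(np.array([x,y,z])-p)*1000
    a=np.degrees(np.arctan2(R[1,1],R[0,1])); t=((a-yaw_deg+90)%180)-90
    print("t",round(s["time_s"],2),"pos",np.round(p,4),"tooly",round(a,2),"zaxis",np.round(R[:,2],3),"shift",np.round(d,1),"turn",round(np.radians(t),3),"F",np.round(s["wrist_force"],1),"open",round(s["opening"],3),"grip",round(s["grasp_force"],1))
E
python3 - <<'E'
from h import *
to(.595,.258,.25,1)
E
```

```text
t 1.33 pos [0.4858 0.329  0.2515] tooly 6.82 zaxis [ 0.  0. -1.] shift [-83.4 100.    1.6] turn 0.102 F [0.3 2.1 0.4] open 1.004 grip 0.0
```

>>> move_arm([
  [[1, -20, 24, 1, 0.05], [1, -42, 50, 1, 0.1], [1, -62, 75, 1, 0.1], [1, -77, 92, 1, 0.1], [1, -83, 100, 1, 0.1], [1, -83, 100, 1, 0.1], [1, -83, 100, 1, 0.1], [1, -83, 100, 1, 0.1], [1, -83, 100, 1, 0.1], [1, -83, 100, 1, 0.1]],
])

```text
time_s: 2.17
eef_pos: [0.5928, 0.2617, 0.2506]
eef_rot: [-0.0, 0.698, 0.717, 0.0]
wrist_force: [-0.1, 0.1, -0.3]
opening: 1.002
grasp_force: 0.0
```

Run:
```python
from h import *
p,d=camera("wrist"); W=cloud("wrist",d); cv2.imwrite("pics/w1.png",p)
to(.595,.258,.25,1)
V=W.reshape(-1,3)
for nm,(z0,z1,y0,y1) in {"top":(.108,.124,.22,.31),"rack":(.038,.05,.05,.32)}.items():
    m=((V>[.54,y0,z0])&(V<[.66,y1,z1])).all(1); P=V[m]; print(nm,len(P))
    if len(P)>20:
        r=cv2.minAreaRect((P[:,:2]*1000).astype(np.float32)); print(r,np.percentile(P[:,2],[5,50,95]))
        print(np.round(np.percentile(P,[1,50,99],axis=0),4).tolist())
        if nm=="top": A=np.c_[P[:,:2]-P[:,:2].mean(0),np.ones(len(P))]; print("slope",np.linalg.lstsq(A,P[:,2],rcond=None)[0])
```

```text
t 2.22 pos [0.593  0.2615 0.2506] tooly 1.52 zaxis [ 0.  0. -1.] shift [-3.5  1.9  0.6] turn 0.009 F [-0.7 -0.9  0.6] open 1.004 grip 0.0
top 1107
((592.3689575195312, 259.85870361328125), (23.39183807373047, 36.88227081298828), 1.2271630764007568) [0.11410601 0.11587323 0.11713696]
[[0.5807, 0.2419, 0.109], [0.5922, 0.261, 0.1159], [0.6038, 0.2781, 0.1176]]
slope [-0.00423349 -0.06404737  0.11570084]
rack 5042
((593.4971923828125, 186.8486328125), (60.10211181640625, 191.1355438232422), 1.010685682296753) [0.04330045 0.04465333 0.0458963 ]
[[0.5637, 0.0947, 0.0405], [0.5929, 0.2038, 0.0447], [0.6234, 0.282, 0.0467]]
```

View pics/w1.png

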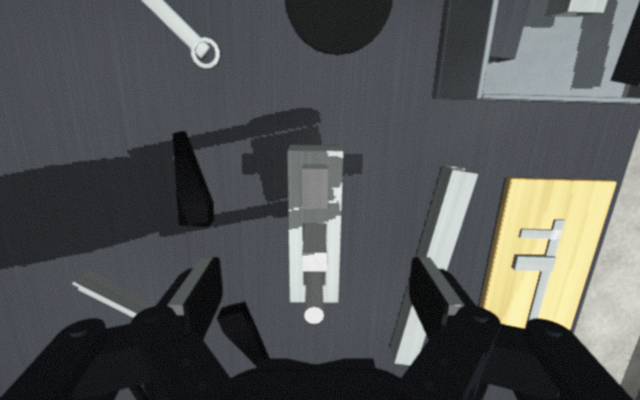

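The wrist picture shows the rack at columns 290–340, with the wedge head at about (315,187). Measured from above, the head top is 23 x 37 mm at (592.4, 259.9), 117 mm high, yaw 1.2°. It leans about 3° towards +y. These match the given sizes, so I'm going down to grasp it.

>>> move_arm([
  [[1, -2, -0.5, 25, 0.005], [1, -2.2, -0.5, 60, 0.005], [1, -2.2, -0.5, 95, 0.005], [1, -2.2, -0.5, 125, 0.005], [1, -2.2, -0.5, 145, 0.005], [1, -2.2, -0.5, 155, 0.005], [1, -2.2, -0.5, 162, 0.005], [1, -2.2, -0.5, 162, 0.005], [0, -2.2, -0.5, 162, 0.005], [0, -2.2, -0.5, 162, 0.005]],
])

```text
time_s: 3.05
eef_pos: [0.5947, 0.2587, 0.0904]
eef_rot: [0.001, 0.7, 0.714, 0.001]
wrist_force: [-0.4, 0.7, 1.0]
opening: 0.749
grasp_force: 0.0
```

>>> move_arm([
  [[0, 0, 0, 0, 0], [0, 0, 0, 0, 0], [0, 0, 0, 0, 0], [0, 0, 0, 0, 0], [0, 0, 0, 0, 0], [0, 0, 0, 0, 0], [0, 0, 0, 0, 0], [0, 0, 0, 0, 0], [0, 0, 0, 0, 0], [0, 0, 0, 0, 0]],
])

```text
time_s: 3.88
eef_pos: [0.5937, 0.2584, 0.0893]
eef_rot: [0.0, 0.7, 0.714, 0.0]
wrist_force: [-1.0, -0.6, 6.2]
opening: 0.269
grasp_force: 58.7
```

>>> move_arm([
  [[0, 0, 0, -5, 0], [0, 0, 0, -15, 0], [0, 0, 0, -28, 0], [0, 0, 0, -45, 0], [0, 0, 0, -70, 0], [0, 0, 0, -100, 0], [0, 0, 0, -130, 0], [0, 0, 0, -150, 0], [0, 0, 0, -160, 0], [0, 0, 0, -160, 0]],
])

```text
time_s: 4.72
eef_pos: [0.5949, 0.2586, 0.2525]
eef_rot: [0.002, 0.7, 0.714, 0.003]
wrist_force: [0.3, 0.2, -1.7]
opening: 0.273
grasp_force: 58.9
```

Run:
```python
from h import *
to(.534,-.14,.25,-4.5)
for n in ["scene","side"]:
    p,d=camera(n); W=cloud(n,d); np.savez(f"/tmp/{n}1.npz",W=W,p=p)
    if n=="scene": cv2.imwrite("pics/s1.png",cv2.resize(p[150:340,330:500],None,fx=3,fy=3))
    V=W.reshape(-1,3); V=V[((V>[.57,.2,.155])&(V<[.62,.32,.24])).all(1)]
    for z in np.arange(.16,.24,.01):
        P=V[abs(V[:,2]-z)<.005]
        if len(P)>3: print(n,round(z,3),len(P),np.round(np.percentile(P,[3,97],axis=0)[:,:2]*1000,1).tolist())
```

```text
t 4.72 pos [0.5949 0.2586 0.2525] tooly 1.15 zaxis [ 0.006  0.001 -1.   ] shift [-397.3  -68.9    1.6] turn 0.099 F [ 0.3  0.2 -1.7] open 0.273 grip 58.9
scene 0.17 12 [[606.2, 237.8], [608.1, 243.3]]
scene 0.18 27 [[587.2, 237.2], [608.3, 247.6]]
scene 0.19 30 [[606.0, 237.5], [608.9, 249.8]]
scene 0.2 40 [[605.4, 237.9], [609.0, 255.9]]
scene 0.21 53 [[588.8, 238.9], [609.0, 258.8]]
scene 0.22 54 [[605.9, 239.3], [608.7, 262.7]]
scene 0.23 76 [[591.9, 240.5], [608.8, 268.1]]
side 0.17 31 [[581.6, 233.7], [606.1, 244.1]]
side 0.18 36 [[583.2, 233.8], [606.0, 247.2]]
side 0.19 38 [[582.5, 234.4], [606.7, 249.0]]
side 0.2 43 [[582.0, 235.3], [606.6, 256.0]]
side 0.21 39 [[582.5, 235.5], [605.6, 260.5]]
side 0.22 44 [[582.3, 237.5], [604.6, 258.2]]
side 0.23 46 [[582.2, 237.7], [604.7, 267.5]]
```

>>> move_arm([
  [[0, -15, -2, 0, 0], [0, -45, -6, 0, 0.02], [0, -84, -12, 0, 0.04], [0, -124, -17, 0, 0.06], [0, -164, -23, 0, 0.08], [0, -204, -28, 0, 0.1], [0, -244, -34, 0, 0.1], [0, -284, -39, 0, 0.1], [0, -324, -45, 0, 0.1], [0, -350, -48, 0, 0.1]],
])

```text
time_s: 5.65
eef_pos: [0.55, -0.0963, 0.2461]
eef_rot: [-0.001, 0.736, 0.677, -0.001]
wrist_force: [-0.1, 0.2, -2.3]
opening: 0.268
grasp_force: 58.9
```

Run:
```python
from h import *
to(.534,-.25,.25,-4.5)
```

```text
t 5.65 pos [ 0.55   -0.0963  0.2461] tooly -4.71 zaxis [-0.004  0.    -1.   ] shift [-154.5   -3.4   -3.9] turn -0.004 F [-0.1  0.2 -2.3] open 0.268 grip 58.9
```

>>> move_arm([
  [[0, -25, -1, 0, 0], [0, -55, -2, 0, 0], [0, -90, -3, 0, 0], [0, -120, -3, 0, 0], [0, -145, -3, 0, 0], [0, -155, -3, 0, 0], [0, -155, -3, 0, 0], [0, -155, -3, 0, 0], [0, -155, -3, 0, 0], [0, -155, -3, 0, 0]],
])

```text
time_s: 6.48
eef_pos: [0.537, -0.2453, 0.2479]
eef_rot: [-0.001, 0.734, 0.679, 0.0]
wrist_force: [0.1, -0.6, -3.0]
opening: 0.272
grasp_force: 58.9
```

Run:
```python
from h import *
to(.534,-.17,.25,-4.5)
p,d=camera("wrist"); W=cloud("wrist",d); cv2.imwrite("pics/w2.png",p); np.savez("/tmp/w2.npz",W=W,d=d,p=p)
V=W.reshape(-1,3)
for nm,(z0,z1) in {"rim":(.089,.100),"post":(.114,.125)}.items():
    m=((V>[.46,-.29,z0])&(V<[.61,-.11,z1])).all(1); P=V[m]; print(nm,len(P))
    if len(P)>20:
        print(cv2.minAreaRect((P[:,:2]*1000).astype(np.float32)),np.percentile(P[:,2],[5,50,95]))
        for x in np.arange(.49,.58,.01):
            q=P[abs(P[:,0]-x)<.002][:,1]*1000
            if len(q)>3:
                q=np.sort(q); g=np.where(np.diff(q)>4)[0]; print(round(x,3),len(q),np.round([q[0]]+[v for i in g for v in(q[i],q[i+1])]+[q[-1]],1))
```

```text
t 6.48 pos [ 0.537  -0.2453  0.2479] tooly -4.49 zaxis [-0.001  0.001 -1.   ] shift [74.8 -8.9 -2. ] turn 0.0 F [ 0.1 -0.6 -3. ] open 0.272 grip 58.9
rim 3726
((531.0381469726562, -199.9207763671875), (82.28359985351562, 68.09668731689453), 85.89437866210938) [0.09342981 0.09482442 0.09612552]
0.5 345 [-238.2 -157.1]
0.51 177 [-238.9 -233.7 -224.  -194.5 -187.8 -187.6 -162.9 -157.8]
0.52 210 [-239.9 -234.6 -224.6 -195.2 -188.5 -188.1 -163.8 -158.5]
0.53 214 [-240.5 -235.4 -225.5 -195.8 -189.2 -188.9 -164.5 -159.4]
0.54 211 [-241.5 -236.2 -225.9 -196.7 -189.9 -189.6 -165.3 -159.3]
0.55 197 [-242.4 -236.2 -226.6 -197.4 -190.5 -190.3 -166.1 -160. ]
0.56 321 [-241.9 -160.9]
post 1104
((530.400390625, -209.22109985351562), (40.386451721191406, 50.04720687866211), 85.8703384399414) [0.11653516 0.1197781  0.12097381]
0.51 150 [-227.5 -187.7]
0.52 58 [-228.3 -224.2 -192.3 -188.3]
0.53 56 [-229.1 -225.1 -193.1 -189. ]
0.54 57 [-230.  -225.5 -193.7 -189.7]
0.55 85 [-230.5 -207.6 -194.6 -190.4]
```

View pics/w2.png

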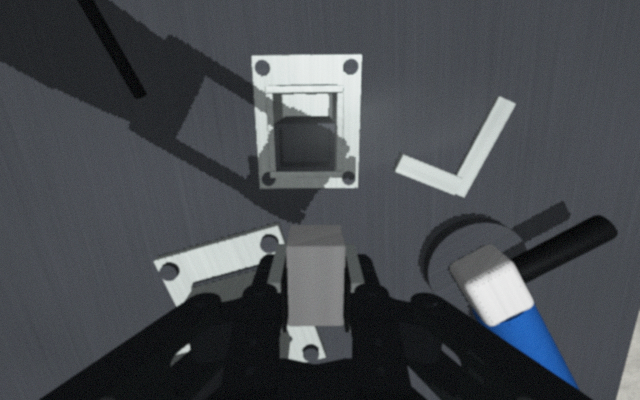

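The wrist picture shows the small stand at about (306,120), with the post at (305,145) and the gap at (305,105) on its +y side. The wedge head is in the gripper at about (315,275). The rim measures 82.3 x 68.1 mm at yaw -4.1°, and the gap is 24.5 mm wide. Both fit the given sizes. The gap mouth is at about (0.5327, -0.177).

>>> move_arm([
  [[0, 12, -2, 0, 0], [0, 30, -4, 0, 0], [0, 50, -6, 0, -0.007], [0, 66, -8, 0, -0.007], [0, 78, -9, 0, -0.007], [0, 82, -9.7, 0, -0.007], [0, 82, -9.7, 10, -0.007], [0, 82, -9.7, 16, -0.007], [0, 82, -9.7, 18, -0.007], [0, 82, -9.7, 18, -0.007]],
])

```text
time_s: 7.37
eef_pos: [0.5331, -0.1648, 0.2287]
eef_rot: [-0.001, 0.733, 0.68, -0.0]
wrist_force: [-0.0, -0.8, -2.1]
opening: 0.269
grasp_force: 59.0
```

Run:
```python
from h import *
to(.5337,-.1627,.189,-4.1)
s,t,R=tool()
z=np.load("/tmp/w2.npz"); V=z["W"].reshape(-1,3)
c=np.array([.537,-.2453,.2479]); a=np.radians(-4.49); B=np.array([[np.cos(a),np.sin(a)],[-np.sin(a),np.cos(a)]])
L=np.c_[(V[:,:2]-c[:2])@B.T,V[:,2]-c[2]]; P=L[((L>[-.02,-.04,.01])&(L<[.02,.04,.06])).all(1)&(V[:,2]>.2)]
print("head rel TCP",len(P),np.round(np.percentile(P,[2,50,98],axis=0)*1000,1).tolist())
a=np.radians(-4.1); B=np.array([[np.cos(a),np.sin(a)],[-np.sin(a),np.cos(a)]])
for n in ["scene","side"]:
    p,d=camera(n); V=cloud(n,d).reshape(-1,3); cv2.imwrite(f"pics/{n}3.png",p)
    L=np.c_[(V[:,:2]-[.5327,-.177])@B.T,V[:,2]]*1000
    for z in range(125,230,10):
        P=L[(abs(L[:,2]-z)<5)&(abs(L[:,0])<17)&(abs(L[:,1])<45)]
        if len(P)>5: print(n,z,len(P),np.round(np.percentile(P,[3,97],axis=0)[:,:2],1).tolist())
```

```text
t 7.37 pos [ 0.5331 -0.1648  0.2287] tooly -4.24 zaxis [-0.002  0.001 -1.   ] shift [ 2.1  0.5 39.7] turn -0.002 F [-0.  -0.8 -2.1] open 0.269 grip 59.0
head rel TCP 9064 [[-18.7, -14.8, 12.5], [0.1, 10.1, 27.1], [18.8, 19.9, 57.0]]
scene 145 16 [[-11.4, -8.3], [10.7, -1.9]]
scene 155 24 [[-11.6, -6.2], [12.2, 1.3]]
scene 165 29 [[-10.8, -7.4], [12.5, 5.1]]
scene 175 35 [[-12.2, -9.0], [12.4, 10.6]]
scene 185 35 [[-10.2, -6.6], [12.5, 13.7]]
scene 195 39 [[-10.9, -7.6], [12.3, 17.9]]
scene 205 43 [[-9.2, -2.8], [12.8, 21.7]]
scene 215 49 [[-10.7, -6.9], [13.6, 25.8]]
scene 225 38 [[-8.8, 0.5], [13.0, 29.8]]
side 125 19 [[-16.1, -17.7], [13.0, -12.2]]
side 145 20 [[-12.4, -10.5], [9.7, -6.6]]
side 155 52 [[-13.5, -10.3], [10.7, -1.5]]
side 165 57 [[-13.2, -10.2], [10.3, 1.9]]
side 175 58 [[-12.7, -9.1], [10.7, 8.1]]
side 185 60 [[-12.7, -9.2], [9.8, 10.6]]
side 195 65 [[-12.8, -8.7], [9.9, 15.2]]
side 205 75 [[-13.1, -8.6], [11.0, 15.3]]
side 215 77 [[-12.5, -8.2], [10.4, 21.1]]
side 225 64 [[-12.3, -7.2], [10.4, 7.1]]
```

>>> move_arm([
  [[0, 2, 0.5, 6, 0], [0, 2, 0.5, 16, 0], [0, 2, 0.5, 26, 0], [0, 2, 0.5, 36, 0], [0, 2, 0.5, 46, 0], [0, 2, 0.5, 56, 0], [0, 2, 0.5, 64, 0], [0, 2, 0.5, 68, 0], [0, 2, 0.5, 70, 0], [0, 2, 0.5, 70, 0]],
])

```text
time_s: 8.3
eef_pos: [0.5344, -0.1623, 0.1598]
eef_rot: [-0.0, 0.732, 0.681, -0.0]
wrist_force: [0.0, 0.0, -1.2]
opening: 0.273
grasp_force: 59.0
```

Run:
```python
from h import *
to(.5337,-.1627,.149,-4.1)
p,d=camera("side"); q,_=camera("scene")
cv2.imwrite("pics/m4.png",np.hstack([cv2.resize(p[180:310,290:420],(390,390)),cv2.resize(q[120:250,220:350],(390,390))]))
```

```text
t 8.3 pos [ 0.5344 -0.1623  0.1598] tooly -4.18 zaxis [-0.001  0.    -1.   ] shift [-0.4 -0.7 10.8] turn -0.001 F [ 0.   0.  -1.2] open 0.273 grip 59.0
```

View pics/m4.png

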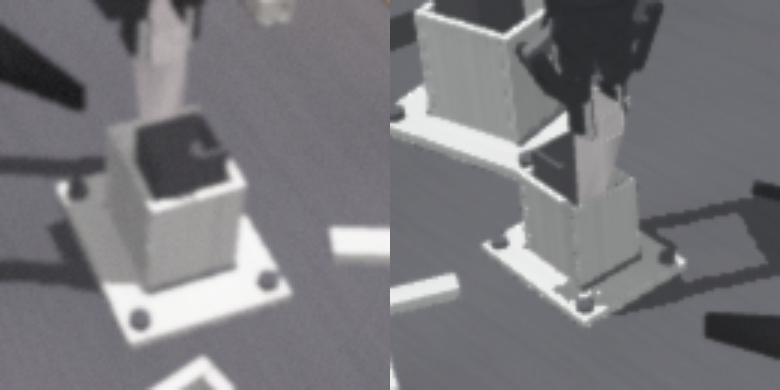

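The wedge's thin end is inside the gap in both views: at (165,100) in the left crop and (600,170) in the right. There is no contact force yet, so I'm going deeper.

>>> move_arm([
  [[0, 0, 0, 3, 0], [0, -0.3, 0, 6, 0], [0, -0.6, 0, 9, 0], [0, -0.9, 0, 12, 0], [0, -1.2, 0, 15, 0], [0, -1.5, 0, 18, 0], [0, -1.8, 0, 20, 0], [0, -2, 0, 22, 0], [0, -2, 0, 22, 0], [0, -2, 0, 22, 0]],
])

```text
time_s: 9.23
eef_pos: [0.5345, -0.1649, 0.1383]
eef_rot: [0.0, 0.732, 0.681, -0.0]
wrist_force: [0.4, -2.1, -3.0]
opening: 0.266
grasp_force: 59.1
```

>>> move_arm([
  [[0, -0.5, 0, 2, 0], [0, -1, 0, 4, 0], [0, -1, 0, 4, 0], [0.5, -1, 0, 4, 0], [0.5, -1, 0, 4, 0], [0.5, -1, 0, 4, 0], [0.5, -1, 0, 4, 0], [0.5, -1, 0, 4, 0], [0.5, -1, 0, 4, 0], [0.5, -1, 0, 4, 0]],
])

```text
time_s: 10.07
eef_pos: [0.5343, -0.1653, 0.1342]
eef_rot: [-0.0, 0.732, 0.681, 0.0]
wrist_force: [0.2, -0.4, -0.6]
opening: 0.501
grasp_force: 0.0
```

```bash
cat > meas.py <<'E'
from h import *
def meas(tag):
    to(.5332,-.1705,.138,-4.1)
    a=np.radians(-4.1); B=np.array([[np.cos(a),np.sin(a)],[-np.sin(a),np.cos(a)]])
    for n in ["scene","side","wrist"]:
        p,d=camera(n); V=cloud(n,d).reshape(-1,3); cv2.imwrite(f"pics/{tag}_{n}.png",p)
        L=np.c_[(V[:,:2]-[.5327,-.177])@B.T,V[:,2]]*1000
        for z in range(105,180,8):
            P=L[(abs(L[:,2]-z)<4)&(abs(L[:,0])<17)&(L[:,1]>-13)&(L[:,1]<45)]
            if len(P)>5: print(n,z,len(P),np.round(np.percentile(P,[3,97],axis=0)[:,:2],1).tolist())
        P=L[(abs(L[:,2]-118)<5)&(abs(L[:,0])<26)&(L[:,1]<-8)&(L[:,1]>-62)]
        if len(P)>20: print(" post y",np.round(np.percentile(P[:,1],[1,99]),1))
        P=L[(L[:,2]>125)&(L[:,2]<170)&(abs(L[:,0])<10)&(L[:,1]>-8)&(L[:,1]<30)]
        if len(P)>20: print(" top z",np.round(np.percentile(P[:,2],[50,90,98]),1))
E
python3 -c "
from meas import *
meas('a')"
```

```text
t 10.07 pos [ 0.5343 -0.1653  0.1342] tooly -4.18 zaxis [-0.  0. -1.] shift [-5.3 -0.7 -3.8] turn -0.001 F [ 0.2 -0.4 -0.6] open 0.501 grip 0.0
scene 105 26 [[-8.0, -12.5], [15.3, 17.0]]
scene 113 33 [[-7.6, -9.5], [14.7, 19.6]]
scene 121 24 [[-7.3, 2.5], [16.1, 22.1]]
scene 129 27 [[-8.9, 9.1], [15.7, 25.3]]
scene 137 28 [[-8.0, 11.9], [15.7, 25.5]]
scene 145 31 [[-7.9, 11.0], [14.8, 26.3]]
scene 153 72 [[-9.6, -9.0], [14.5, 24.6]]
 post y [-53.2 -10.6]
 top z [150.3 153.5 154.7]
side 105 7 [[-10.9, 3.1], [-9.9, 13.0]]
side 113 18 [[-10.9, -12.7], [7.4, 19.3]]
side 121 42 [[-13.2, -12.6], [11.4, 19.4]]
side 129 52 [[-10.8, -12.7], [13.4, 19.6]]
side 137 50 [[-10.6, -12.6], [12.3, 21.8]]
side 145 47 [[-10.6, -12.3], [12.0, 20.3]]
side 153 176 [[-10.1, -12.0], [12.9, 24.1]]
 post y [-53.2 -10.4]
 top z [153.  154.3 154.9]
wrist 105 54 [[-16.8, -12.7], [11.5, 17.4]]
wrist 113 81 [[-16.8, -12.7], [11.7, 20.2]]
wrist 121 62 [[-16.5, -12.8], [13.6, 21.1]]
wrist 129 207 [[-9.9, 24.1], [12.3, 25.0]]
wrist 137 350 [[-9.8, 24.0], [12.3, 25.1]]
wrist 145 420 [[-9.9, 24.0], [12.4, 25.1]]
wrist 153 4069 [[-9.9, -10.6], [12.5, 24.6]]
 post y [-52.4 -11.8]
 top z [152.4 153.3 153.7]
```

After release the wedge dropped to rest upright against the post. Its top is at 154 mm, so it is about 53 mm deep, right where it should meet the rim. Next I rise, shut the fingers and press on the head.

>>> move_arm([
  [[0.5, 0, 0, -8, 0], [0.5, 0, 0, -22, 0], [0.5, 0, 0, -36, 0], [0.5, 0, 0, -44, 0], [0, -3, 0.3, -44, 0], [0, -5.3, 0.3, -44, 0], [0, -5.3, 0.3, -44, 0], [0, -5.3, 0.3, -44, 0], [0, -5.3, 0.3, -44, 0], [0, -5.3, 0.3, -44, 0]],
])

```text
time_s: 11.05
eef_pos: [0.5338, -0.1705, 0.1776]
eef_rot: [-0.001, 0.732, 0.681, -0.0]
wrist_force: [1.0, 0.4, 0.2]
opening: -0.0
grasp_force: 0.0
```

>>> move_arm([
  [[0, 0, 0, 4, 0], [0, 0, 0, 8, 0], [0, 0, 0, 12, 0], [0, 0, 0, 15, 0], [0, 0, 0, 17, 0], [0, 0, 0, 19, 0], [0, 0, 0, 21, 0], [0, 0, 0, 22, 0], [0, 0, 0, 22, 0], [0, 0, 0, 22, 0]],
])

```text
time_s: 11.88
eef_pos: [0.5342, -0.1707, 0.1563]
eef_rot: [0.0, 0.732, 0.681, -0.0]
wrist_force: [-0.2, 0.6, 0.3]
opening: -0.005
grasp_force: 0.0
```

>>> move_arm([
  [[0, 0, 0, 0.7, 0], [0, 0, 0, 1.4, 0], [0, 0, 0, 2.1, 0], [0, 0, 0, 2.8, 0], [0, -0.2, 0, 3.5, 0], [0, -0.4, 0, 4.2, 0], [0, -0.6, 0, 4.9, 0], [0, -0.9, 0, 5.6, 0], [0, -1.1, 0, 6.3, 0], [0, -1.4, 0, 7, 0]],
])

```text
time_s: 12.72
eef_pos: [0.5345, -0.172, 0.1497]
eef_rot: [0.0, 0.732, 0.681, 0.0]
wrist_force: [0.8, 3.4, 4.3]
opening: -0.0
grasp_force: 2.5
```

>>> move_arm([
  [[0, -0.2, 0, 0.7, 0], [0, -0.5, 0, 1.4, 0], [0, -0.7, 0, 2.1, 0], [0, -1, 0, 2.8, 0], [0, -1.2, 0, 3.5, 0], [0, -1.5, 0, 4.2, 0], [0, -1.7, 0, 4.9, 0], [0, -2, 0, 5.6, 0], [0, -2.2, 0, 6.3, 0], [0, -2.5, 0, 7, 0]],
])

```text
time_s: 13.55
eef_pos: [0.5341, -0.1746, 0.1423]
eef_rot: [0.0, 0.732, 0.681, 0.0]
wrist_force: [0.0, 2.2, 4.6]
opening: -0.001
grasp_force: 2.4
```

>>> move_arm([
  [[0, -0.2, 0, 0.6, 0], [0, -0.4, 0, 1.2, 0], [0, -0.6, 0, 1.8, 0], [0, -0.8, 0, 2.4, 0], [0, -1, 0, 3, 0], [0, -1.2, 0, 3.6, 0], [0, -1.4, 0, 4.2, 0], [0, -1.6, 0, 4.8, 0], [0, -1.6, 0, 5.2, 0], [0, -1.6, 0, 5.6, 0]],
])

```text
time_s: 14.38
eef_pos: [0.534, -0.1763, 0.1372]
eef_rot: [0.0, 0.732, 0.681, 0.0]
wrist_force: [-1.5, 3.0, 10.1]
opening: -0.002
grasp_force: 5.0
```

>>> move_arm([
  [[0, 0, 0, 0.3, 0], [0, 0, 0, 0.6, 0], [0, 0, 0, 0.9, 0], [0, 0, 0, 1.2, 0], [0, 0, 0, 1.5, 0], [0, 0, 0, 1.5, 0], [0, 0, 0, 1.5, 0], [0, 0, 0, 1.5, 0], [0, 0, 0, 1.5, 0], [0, 0, 0, 1.5, 0]],
])

```text
time_s: 15.22
eef_pos: [0.5345, -0.1763, 0.1368]
eef_rot: [0.001, 0.732, 0.681, 0.0]
wrist_force: [-1.8, 3.5, 14.0]
opening: -0.0
grasp_force: 7.0
```

```bash
python3 -c "
from meas import *
meas('b')"
```

```text
t 15.22 pos [ 0.5345 -0.1763  0.1368] tooly -4.17 zaxis [ 0.002 -0.001 -1.   ] shift [ 5.7 -1.7 -1.2] turn -0.001 F [-1.8  3.5 14. ] open -0.0 grip 7.0
scene 105 32 [[-5.9, -11.2], [16.1, 16.7]]
scene 113 26 [[-6.7, -11.3], [15.8, 18.9]]
scene 121 43 [[-7.8, -9.5], [16.0, 20.5]]
scene 129 40 [[-7.5, -9.1], [16.1, 20.3]]
scene 137 59 [[-7.4, -11.2], [15.2, 19.2]]
scene 145 24 [[-9.6, -4.5], [15.7, 11.2]]
scene 153 29 [[-10.7, -5.8], [15.8, 13.3]]
scene 161 32 [[-9.9, -4.5], [16.4, 12.4]]
scene 169 31 [[-8.7, -3.2], [16.7, 11.6]]
scene 177 19 [[-6.4, 6.6], [17.0, 13.3]]
 post y [-60.1  -9.5]
 top z [144.5 163.6 168.6]
side 105 11 [[-10.5, -0.5], [-9.0, 15.8]]
side 113 20 [[-10.3, -10.7], [-9.2, 13.9]]
side 121 17 [[-10.5, -11.9], [-8.8, 16.9]]
side 129 18 [[-10.5, -11.1], [-8.7, 16.6]]
side 137 60 [[-9.9, -12.6], [13.9, 17.9]]
side 145 29 [[-8.6, -11.5], [13.7, -3.7]]
side 153 45 [[-11.6, -10.9], [14.4, 3.7]]
side 161 43 [[-11.9, -11.2], [13.6, 3.4]]
side 169 46 [[-11.6, -11.6], [13.9, 3.8]]
side 177 34 [[-13.5, -12.2], [13.2, -1.6]]
 post y [-58.6 -12.5]
 top z [138.4 165.  168.2]
wrist 113 154 [[-9.5, 18.7], [12.7, 19.6]]
wrist 121 245 [[-9.4, 18.7], [12.8, 19.6]]
wrist 129 274 [[-9.3, 18.6], [12.7, 19.6]]
wrist 137 1274 [[-9.4, 5.1], [13.2, 19.3]]
wrist 145 386 [[-10.4, 6.9], [13.2, 11.8]]
wrist 153 530 [[-11.3, 6.9], [14.2, 11.8]]
wrist 161 650 [[-11.3, 6.8], [14.4, 11.8]]
wrist 169 516 [[-11.0, 3.8], [13.9, 11.9]]
wrist 177 976 [[-14.9, -8.6], [13.2, 13.8]]
 post y [-57.5 -17.1]
 top z [143.7 165.  168.8]
```

>>> move_arm([
  [[0, 0, 0, 0.4, 0], [0, 0, 0, 0.8, 0], [0, 0, 0, 1.2, 0], [0, 0, 0, 1.6, 0], [0, 0, 0, 2, 0], [0, 0, 0, 2.4, 0], [0, 0, 0, 2.8, 0], [0, 0, 0, 3, 0], [0, 0, 0, 3, 0], [0, 0, 0, 3, 0]],
])

```text
time_s: 16.2
eef_pos: [0.5355, -0.1766, 0.1361]
eef_rot: [0.002, 0.732, 0.681, 0.001]
wrist_force: [-4.7, 6.1, 26.9]
opening: -0.0
grasp_force: 13.2
```

The force rose to 27 N with almost no further travel, so it is tight. Now I back off and check.

>>> move_arm([
  [[0, 0, 0, -2, 0], [0, 0, 0, -5, 0], [0, 0, 0, -15, 0], [0, 0, 0, -35, 0], [0, 0, 0, -60, 0], [0, 0, 0, -85, 0], [0, -15, 0, -100, 0], [0, -35, 0, -105, 0], [0, -50, 0, -105, 0], [0, -50, 0, -105, 0]],
])

```text
time_s: 17.03
eef_pos: [0.5296, -0.2289, 0.237]
eef_rot: [0.0, 0.733, 0.68, -0.001]
wrist_force: [0.2, 0.1, -1.2]
opening: -0.001
grasp_force: 0.0
```

```bash
python3 -c "
from meas import *
meas('c')
a=cv2.imread('pics/c_side.png');b=cv2.imread('pics/c_scene.png');c=cv2.imread('pics/c_wrist.png')
cv2.imwrite('pics/m5.png',np.hstack([cv2.resize(a[180:310,290:420],(390,390)),cv2.resize(b[120:250,220:350],(390,390))]))
"
```

```text
t 17.03 pos [ 0.5296 -0.2289  0.237 ] tooly -4.33 zaxis [-0.001 -0.001 -1.   ] shift [58.6 -0.7 98.9] turn -0.004 F [ 0.2  0.1 -1.2] open -0.001 grip 0.0
scene 105 28 [[-5.9, -11.5], [15.8, 17.1]]
scene 113 36 [[-5.4, -8.9], [16.8, 19.1]]
scene 121 40 [[-6.8, -10.4], [16.6, 20.2]]
scene 129 40 [[-5.5, -11.7], [16.4, 20.4]]
scene 137 77 [[-5.9, -12.2], [15.5, 19.4]]
 post y [-59.1 -11.7]
 top z [135.9 137.5 137.9]
side 105 11 [[-9.9, -0.4], [-8.6, 14.7]]
side 113 19 [[-10.2, -10.3], [-8.3, 14.8]]
side 121 21 [[-9.6, -9.7], [-7.8, 18.4]]
side 129 19 [[-9.4, -12.8], [-8.2, 18.3]]
side 137 138 [[-8.5, -12.1], [14.3, 18.3]]
 post y [-58.5 -10.5]
 top z [136.1 137.6 138.1]
wrist 129 28 [[-7.4, 19.7], [12.9, 19.8]]
wrist 137 1445 [[-8.5, -11.9], [14.0, 18.6]]
 post y [-56.8 -17. ]
 top z [135.9 136.7 137.3]
```

View pics/m5.png

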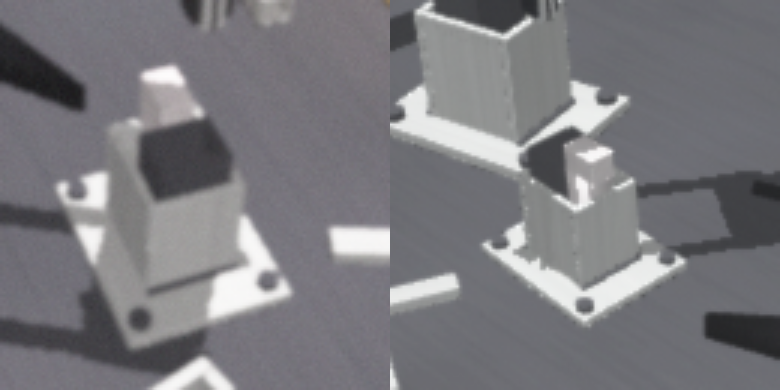

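The picture shows the wedge standing tight at (165,95) in the left crop and (590,165) in the right, with the post against the far wall. Its top is at about 137.5 mm, against an expected 138.

```bash
python3 -c "
from bench import order
print(order.hand_in())"
```

```text
the job is handed in; nothing more can be done
None
```

The wedge stands tight in the gap, about 69 mm deep (its top is within about 1 mm of the expected 138 mm), with the post against the opposite socket wall and the arm clear; the job was handed in at about 17 s.

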